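Clamp the pour-over arm at its height ring and keep hold of it

ROBOT

A 6-joint arm with a two-finger parallel gripper is mounted at the origin on a cart in front of the work surface, level with it; the furniture and walls round the work are solid. World frame = base frame: x ahead of the robot, y to its left, z up, the work surface at z = 0. Lengths are in mm, angles in rad, forces in N, time in s.
With the tool pointing down it reaches from about 350 to 975 mm from the base axis. Payload 4.9 kg.
Tool frame: the origin (TCP) lies on the centre line of the jaws, within the pads' length; the fingertips stand 14 mm ahead of it and the grasp point (between the pads) lies 5 mm behind it; z points along the fingers, y is the line along which they close (so a half turn about z gives the same grasp; the last joint's range is limited). The gripper opens to 85 mm and grips with 20 to 120 N. Pads are 22 mm wide; open, the fingers measure 114 mm over their backs; the gripper's body (76 mm by 85 mm) begins 54 mm behind the grasp point. The pads swing forward as they close: fully open they stand 13 mm farther back than shut.
Start: joints at [-1.342, 0.053, 1.613, -0, 1.476, -0.119], TCP at [213.013, -587.56, 245.304] pointing down, gripper open.
Joint ranges: [-3.01, 3.01], [-1.01, 2.22], [0.06, 2.58], [-1.02, 4.17], [0.09, 2.62], [-3.14, 3.14]. Speed limits (rad/s): [2.57, 2.57, 3.14, 3.14, 3.14, 3.14].

INTERFACE

Orientations are given as [roll, pitch, yaw] about the fixed x, y, z axes, in that order (R = Rz(yaw) Ry(pitch) Rx(roll)).
In Python, from workcell import ctrl gives the robot as it stands.
- The arm moves only by the tool move_arm, never from a script. Its argument "rows" is a list of rows, each an object of numbers: "dx", "dy", "dz": the shift along the tool's x, y, z in mm; "ax", "ay", "az": the turn, a rotation vector about the tool's x, y, z in degrees; "claw": the finger opening in mm, from 0 to 85.4. In form: [{"dx": .., "dy": .., "dz": .., "ax": .., "ay": .., "az": .., "claw": ..}, ...]. A call has 1 to 5 rows; each row shifts and turns the commanded pose from where the row before left it, along the tool's axes as they then stand; what a row does not reach is not made up. A row lasts 1/8 s, in which the tool goes at most 62.5 mm and 10.7 degrees, less where a joint would pass 70% of its speed; a pose out of reach is approached as far as the arm can. A call is refused whole if a number of a shift passes 62.5 or a number of a turn 10.7, either way. A call with a gripper value outside its range is refused whole. The fingers move at their own pace and stop on an object; "squeeze" is the grip in N (left out, the last holds). Time passes only in rows, so rows that do not move let the fingers close. It gives the time, the measured TCP pose, the force, the opening and the grip force at its end, in the units of the state.
- ctrl.get_state(): the state, without advancing time (a new reading comes with each control period).
- ctrl.grab_frame(name): name is "scene" or "side" or "wrist"; returns a dict with "image" (384x512x3 uint8, red, green, blue), "range_z" (384x512 float32, mm along the optical axis (not along the pixel's ray), 0 where there is no reading), "fx", "fy", "cx", "cy" (pixels), "R" (3x3) and "t" (3): a world point X has camera coordinates R X + t. Camera axes: x right, y down, z forward; pixel columns grow to the right and rows downward; lengths in mm; the calibration is good to about 2 mm. A picture is of the moment at which its call begins.
- ctrl.finish_job(): hands the job in; it is judged then, once.
The state is a dict: "t": time; "joint_pos": joint angles; "qvel": joint speeds; "joint_torque": joint torques, N m; "eef_pos": TCP position; "tool_rot": TCP orientation; "force": force on the tool from outside, world axes, zero at the start; "torque": the same for the moment, N m; "opening": finger opening in mm; "grip_force": force on a finger pad.
Only numpy, scipy, OpenCV 4.12 (cv2) and the standard library are available. Lean on these libraries where they do the work, as an engineer would, in place of code of your own. Each camera call takes 0.05 s, during which the arm holds its last target. There are 200 camera calls.

TASK

On the pour-over coffee stand, take the dripper arm and its cam lever together between the fingers, lift the still unclamped arm until the sleeve's top comes up to the red rubber ring on the post without shoving the ring along, and there squeeze the lever shut flat against the arm, so that it clamps at the ring and nowhere else. Do not let go: finish still holding arm and lever pinched together, so that the dripper can be set in; leave the mug, the white dripper and the spoon where they are.

Things in the scene. Friction and masses are not known exactly. Their poses are not given: they have to be found in the camera images.
- coffee_stand: Pour-over stand, fixed to the worktop: dark wooden base 245 x 150 x 18 mm with a drip grate (top at 20 mm), upright steel post 16 mm thick, its top 264 mm above the worktop, on a 24 mm column with a shoulder at 114 mm. Origin on the post's axis at worktop level; z up; the arm points along -x (towards the robot); the base spans x = -205 to +40, y = -75 to +75 mm.
- sleeve (a joint): Height in m of the black sleeve (34 mm thick, 40 mm tall) with the dripper arm, which slides up and down the post; 0 = resting on the shoulder, up to 0.095. Sleeve, arm and lever weigh about 0.24 kg together and sink if not held while the lever is open; the sleeve cannot turn about the post. Clamped, it resists about 10 N.
- sleeve_rim (a point): Centre of the sleeve's top edge, on the post's axis.
- dripper_arm: Aluminium arm fixed to the sleeve, 16 mm thick across y, 22 mm tall, running along -x to x = -114 mm; beyond it a flat ring (94 mm outside, 68 mm hole, centre x = -155 mm) for the dripper. Origin on the post's axis at the sleeve's underside; the arm's mid height is 19 mm, the ring's underside 8 mm above it. Axes as those of the stand.
- beam_grip (a point): Point in the middle of the dripper arm (centre of its 16 x 22 mm section), 85 mm from the post's axis: here, opposite the lever's black pad, arm and lever are to be pinched together, one finger on the arm's -y face (8 mm from this point), the other on the lever's outer face.
- cam_lever (a joint): Angle in rad of the orange cam lever on the arm's +y side: 0 = shut, flat along the arm (2 mm gap); 0.38 = open, held so by a weak spring. Its upright pin is 10 mm to -x, 24 mm to +y of the post's axis. At the grip 4 to 7 N hold it part shut; below 0.17 rad the cam brakes the sleeve; some 12 to 18 N press it past centre (0.06 rad), then it swings shut, stays and clamps.
- lever_grip (a point): Point on the lever's outer (+y) face at its black pad, 75 mm from the lever's pin; the lever is 8 mm thick and 14 mm tall, its mid height 3 mm above the arm's. Over both outer faces, arm and lever measure here 54 mm with the lever open, 26 mm with it shut; pinched to 45 mm the lever stands near 0.23 rad.
- lever_handle: The orange handle of the cam lever, 110 mm long; its origin is on the lever's pin at the lever's mid height, and when shut it runs along -x of the stand.
- ring_underside (a point): Centre of the underside of the red rubber ring (21 mm across, 5 mm tall) on the post, the mark for the sleeve's top edge: 30 to 70 mm above the sleeve's top edge at the start. The ring sits tight, but about 3 N from the sleeve shove it up.
- mug_mid (a point): Bystander: middle of the cup of a white mug (83 mm across, 93 mm tall, handle to one side) that stands on the drip grate under the arm's ring.
- dripper_mid (a point): Bystander: middle of a loose white ceramic dripper cone, 112 mm across and 88 mm tall, on the worktop beside the stand.
- teaspoon: Bystander: teaspoon 130 x 27 x 11 mm lying on the worktop beside the stand.

How it is judged:
By the outcome, as a careful person would: the job done as asked, in the order asked, and still so for the second after the job is handed in, while the arm keeps its last pose, push and grip.
It also fails if it takes over 45 s, if anything falls off the work surface, if the arm or the gripper's body presses on something with over 40 N, if the wrist force passes 120 N, or if a joint passes its speed limit or range.

## Working session

There is one attempt and no reset: what is moved stays moved. The work goes in short steps, Python scripts to look and compute and a tool call to move; the robot and the scene stay as the last step left them, time stands still between calls to the robot, and variables do not carry over. Pictures are saved under pics/ and viewed, at most 10 in all, crops included, and the job is handed in when it is done.

Besides the shell and the picture viewer there is one more tool, called as name(argument=value, ...) on one line, values as JSON. move_arm: Moves the arm, as the interface text tells. Its arguments: {"type":"object","properties":{"rows":{"type":"array"},"squeeze":{"type":"number"}},"required":["rows"]}

```bash
mkdir -p pics
cat > h.py <<'E'
from workcell import ctrl
import numpy as np, cv2
def snap(n,f):
    d=ctrl.grab_frame(n); cv2.imwrite(f'pics/{f}.png',d['image'][:,:,::-1]); np.savez(f'pics/{f}.npz',**d); return d
def pts(d):
    z=d['range_z']; v,u=np.mgrid[:384,:512]
    P=np.stack([(u-d['cx'])/d['fx']*z,(v-d['cy'])/d['fy']*z,z],-1)
    return (P-d['t'])@d['R']
E
python3 - <<'E'
from h import *
a=snap('scene','s0');b=snap('side','d0')
for d in(a,b):print(d['R'].round(3).tolist(),d['t'],d['fx'])
print(ctrl.get_state())
cv2.imwrite('pics/both.png',np.vstack([cv2.resize(np.hstack([a['image'],b['image']])[:,:,::-1],(800,300)) ]))
E
```

```text
[[-0.696, -0.718, 0.016], [-0.462, 0.43, -0.776], [0.55, -0.547, -0.631]] [348.87490874 355.84509376 973.009506  ] 433.1916281768718
[[0.948, -0.318, -0.002], [-0.187, -0.554, -0.811], [0.257, 0.769, -0.585]] [-473.90505012  193.24488023 1264.52633951] 439.64370903114246
{'t': 0.1, 'joint_pos': array([-1.34202577e+00,  5.33233685e-02,  1.61414993e+00,  2.89398960e-05,
        1.47602012e+00, -1.19003129e-01]), 'qvel': array([ 0.00052095, -0.0014924 , -0.00298719,  0.00053821,  0.00053964,
       -0.00137555]), 'joint_torque': array([ 7.76760899e-04, -3.94906962e+01, -3.71361065e+01, -6.16777584e-05,
        3.98484059e-03, -1.47659028e-05]), 'eef_pos': array([ 212.88620195, -587.05281453,  244.16981536]), 'tool_rot': array([-3.13970875e+00, -2.54264176e-04,  3.47770680e-01]), 'force': array([-0.27066776,  1.26323338, -0.19855059]), 'torque': array([ 0.00086349, -0.0020955 ,  0.01262755]), 'grip_force': 0.0, 'opening': 85.10322067437235}
```

View pics/s0.png

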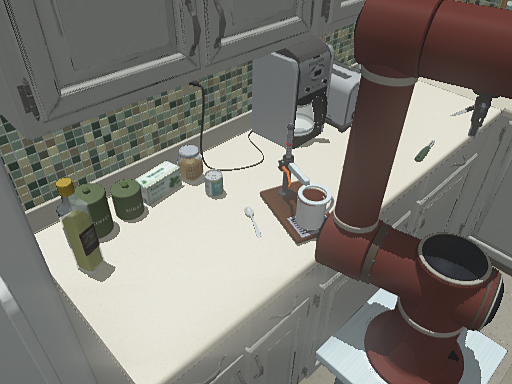

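View pics/d0.png

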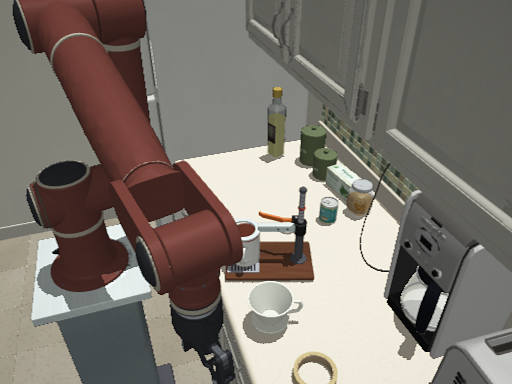

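The scene view shows the stand at about (290,175), the mug at (313,205) and the spoon at (252,220). The side view shows the post top at (303,190), the red ring near (302,207), the sleeve at (299,227), the lever at (275,217), the mug at (245,243) and the dripper at (270,307).

Run:
```python
from h import *
A=np.load('pics/s0.npz');B=np.load('pics/d0.npz')
ca=A['image'][110:250,230:350,::-1];cb=B['image'][175:295,210:330,::-1]
cv2.imwrite('pics/c.png',np.hstack([cv2.resize(ca,(400,467),interpolation=2),cv2.resize(cb,(400,400),interpolation=2)[:467] if 0 else cv2.copyMakeBorder(cv2.resize(cb,(400,400),interpolation=2),0,67,0,0,0)]))
for n,d in(('s',A),('d',B)):
    P=pts(d);h=cv2.cvtColor(d['image'],cv2.COLOR_RGB2HSV).astype(int)
    m=(P[...,0]>200)&(P[...,1]>-700)&(P[...,2]>60)&(P[...,2]<300)&(d['range_z']>0)
    H,S,V=h[...,0],h[...,1],h[...,2]
    win=np.zeros_like(m); win[(slice(110,250),slice(230,350)) if n=='s' else (slice(175,295),slice(210,330))]=1
    o=m&win&(H>5)&(H<20)&(S>180)&(V>120)
    r=m&win&((H<=4)|(H>174))&(S>130)&(V>80)
    for k,q in(('orange',o),('red',r)):
        X=P[q]; v,u=np.nonzero(q)
        print(n,k,len(X)); 
        if len(X): print(np.percentile(X,[2,50,98],axis=0).round(0).tolist(),u.min(),u.max(),v.min(),v.max())
    # post/sleeve column
    w=m&win&(P[...,2]>100)
    for z in range(100,290,10):
        q=w&(abs(P[...,2]-z)<5); X=P[q]
        if len(X): print(z,len(X),X[:,0].min().round(),X[:,0].max().round(),X[:,1].min().round(),X[:,1].max().round())
    q=(P[...,2]>12)&(P[...,2]<28)&win; 
    q2=q&(V<130)&(S>60); X=P[q2][:,:2].astype(np.float32); print('base',len(X),cv2.minAreaRect(X) if len(X)>5 else '')
```

```text
s orange 6
[[485.0, -122.0, 143.0], [494.0, -117.0, 145.0], [499.0, -110.0, 147.0]] 289 290 177 182
s red 7
[[556.0, -182.0, 199.0], [562.0, -179.0, 201.0], [567.0, -177.0, 205.0]] 286 290 143 145
100 172 381.0 955.0 -563.0 -94.0
110 299 381.0 957.0 -559.0 -93.0
120 172 372.0 878.0 -537.0 -94.0
130 518 371.0 850.0 -536.0 -92.0
140 293 455.0 830.0 -475.0 -97.0
150 183 458.0 794.0 -401.0 -114.0
160 65 546.0 774.0 -399.0 -171.0
170 36 556.0 745.0 -398.0 -180.0
180 17 556.0 721.0 -376.0 -178.0
190 16 557.0 572.0 -192.0 -177.0
200 19 554.0 570.0 -199.0 -177.0
210 13 556.0 569.0 -190.0 -178.0
220 20 556.0 568.0 -193.0 -178.0
230 18 556.0 572.0 -193.0 -179.0
240 24 218.0 571.0 -191.0 115.0
250 39 202.0 567.0 -190.0 117.0
260 84 200.0 570.0 -197.0 116.0
270 72 200.0 568.0 -190.0 113.0
280 84 200.0 243.0 51.0 110.0
base 898 ((485.35430908203125, -158.81393432617188), (149.69349670410156, 244.47235107421875), 71.6353988647461)
d orange 66
[[479.0, -159.0, 135.0], [516.0, -139.0, 139.0], [550.0, -106.0, 144.0]] 259 291 212 221
d red 9
[[556.0, -199.0, 198.0], [562.0, -195.0, 199.0], [569.0, -190.0, 205.0]] 299 304 207 210
100 63 404.0 576.0 -202.0 -98.0
110 104 407.0 572.0 -202.0 -96.0
120 98 405.0 579.0 -207.0 -96.0
130 371 403.0 578.0 -206.0 -93.0
140 327 458.0 579.0 -208.0 -97.0
150 114 463.0 583.0 -207.0 -150.0
160 19 557.0 579.0 -207.0 -182.0
170 18 558.0 573.0 -198.0 -191.0
180 18 559.0 572.0 -198.0 -184.0
190 18 558.0 571.0 -196.0 -186.0
200 24 555.0 574.0 -199.0 -187.0
210 19 558.0 573.0 -197.0 -185.0
220 20 558.0 573.0 -198.0 -187.0
230 16 558.0 571.0 -198.0 -189.0
240 24 558.0 574.0 -199.0 -186.0
250 17 557.0 570.0 -199.0 -182.0
260 39 556.0 575.0 -200.0 -180.0
base 1888 ((638.457275390625, -75.39682006835938), (601.1021728515625, 228.80494689941406), 38.2116813659668)
```

View pics/c.png

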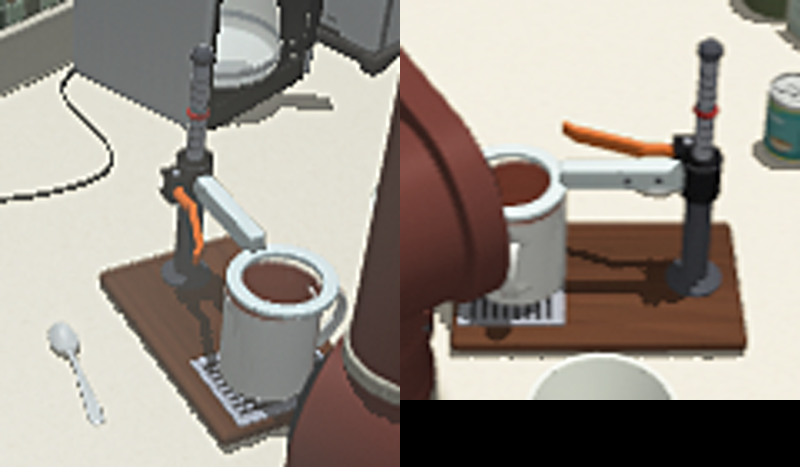

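The crop shows the red ring on the post at (200,113) in the left half and the sleeve top at about (197,158). The lever stands open on the +y side. From the base rectangle, the post is at about (564,-186), the stand's yaw is -18.4° and the ring's underside is at z≈198. I'll raise and turn the tool first, then move across.

move_arm(rows=[{"dz": -20,"az": 9.6,"claw": 85},{"dz": -20,"az": 9.6},{"dz": -20,"az": 9.6},{"dz": -5,"az": 9.6},{"dx": 12,"dy": -51}], squeeze=20)

```text
invalid input at $.rows[0]: expected keys dx, dy, dz, ax, ay, az, claw
```

move_arm(rows=[{"dx": 12,"dy": -51},{"dx": 12,"dy": -51},{"dx": 12,"dy": -51},{"dx": 12,"dy": -51},{"dx": 12,"dy": -51}])

```text
invalid input at $.rows[0]: expected keys dx, dy, dz, ax, ay, az, claw
```

move_arm(rows=[{"dx": 12,"dy": -51},{"dx": 12,"dy": -51},{"dx": 12,"dy": -51},{"dx": 12,"dy": -51},{"dx": 0,"dy": 0}])

```text
invalid input at $.rows[0]: expected keys dx, dy, dz, ax, ay, az, claw
```

Run:
```python
from h import *
s=ctrl.get_state();print(s['t'],s['eef_pos'],s['tool_rot'],s['force'])
w=snap('wrist','w0');print(w['fx'],w['R'].round(3).tolist(),(-w['R'].T@w['t']).round(1))
```

```text
0.1 [ 212.88620195 -587.05281453  244.16981536] [-3.13970875e+00 -2.54264176e-04  3.47770680e-01] [-0.27066776  1.26323338 -0.19855059]
274.1401679286487 [[0.34, -0.94, -0.003], [-0.891, -0.323, 0.32], [-0.302, -0.106, -0.947]] [ 290.2 -559.4  372.8]
```

View pics/w0.png

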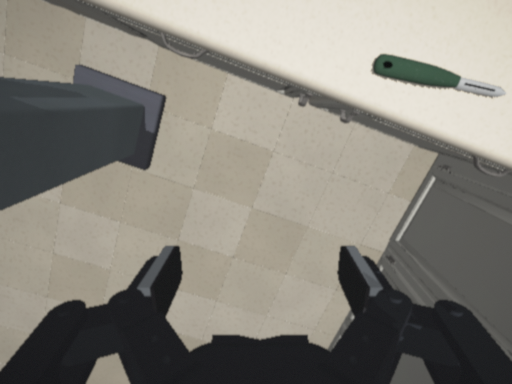

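The wrist picture shows only the floor and the fingers: the camera sits on the tool's +x side. I'll turn the other way so the camera ends up over the dripper ring, away from the post.

move_arm(rows=[{"dx": 0,"dy": 0,"dz": -20,"ax": 0,"ay": 0,"az": -10.1,"claw": 85},{"dx": 0,"dy": 0,"dz": -20,"ax": 0,"ay": 0,"az": -10.1,"claw": 85},{"dx": 0,"dy": 0,"dz": -20,"ax": 0,"ay": 0,"az": -10.1,"claw": 85},{"dx": 0,"dy": 0,"dz": 0,"ax": 0,"ay": 0,"az": -10.1,"claw": 85},{"dx": 0,"dy": 0,"dz": 0,"ax": 0,"ay": 0,"az": -10.1,"claw": 85}], squeeze=20)

```text
t: 0.78
eef_pos: [213.0, -587.5, 305.4]
tool_rot: [3.142, 0.0, 1.235]
force: [-0.2, 0.3, -0.4]
opening: 85.0
grip_force: 0.0
```

move_arm(rows=[{"dx": 0,"dy": 0,"dz": 0,"ax": 0,"ay": 0,"az": -10.1,"claw": 85},{"dx": 0,"dy": 0,"dz": 0,"ax": 0,"ay": 0,"az": -10.1,"claw": 85},{"dx": 0,"dy": 0,"dz": 0,"ax": 0,"ay": 0,"az": -10.1,"claw": 85},{"dx": 0,"dy": 0,"dz": 0,"ax": 0,"ay": 0,"az": -10.1,"claw": 85},{"dx": 0,"dy": 0,"dz": 0,"ax": 0,"ay": 0,"az": -10.1,"claw": 85}])

```text
t: 1.4
eef_pos: [213.0, -587.4, 304.7]
tool_rot: [3.141, -0.001, 2.116]
force: [0.3, -0.5, 0.3]
opening: 85.1
grip_force: 0.0
```

move_arm(rows=[{"dx": 0,"dy": 0,"dz": 0,"ax": 0,"ay": 0,"az": -10.1,"claw": 85},{"dx": 0,"dy": 0,"dz": 0,"ax": 0,"ay": 0,"az": -10.1,"claw": 85},{"dx": 0,"dy": 0,"dz": 0,"ax": 0,"ay": 0,"az": -10.1,"claw": 85},{"dx": 0,"dy": 0,"dz": 0,"ax": 0,"ay": 0,"az": -10.1,"claw": 85},{"dx": 0,"dy": 0,"dz": 0,"ax": 0,"ay": 0,"az": 0,"claw": 85}])

```text
t: 2.02
eef_pos: [213.0, -587.4, 304.8]
tool_rot: [3.141, -0.0, 2.814]
force: [-0.1, 0.2, 0.3]
opening: 84.8
grip_force: 0.0
```

move_arm(rows=[{"dx": -12,"dy": 51,"dz": 0,"ax": 0,"ay": 0,"az": 0,"claw": 85},{"dx": -12,"dy": 51,"dz": 0,"ax": 0,"ay": 0,"az": 0,"claw": 85},{"dx": -12,"dy": 51,"dz": 0,"ax": 0,"ay": 0,"az": 0,"claw": 85},{"dx": -12,"dy": 51,"dz": 0,"ax": 0,"ay": 0,"az": 0,"claw": 85},{"dx": -12,"dy": 51,"dz": 0,"ax": 0,"ay": 0,"az": 0,"claw": 85}])

```text
t: 2.65
eef_pos: [352.1, -363.6, 305.2]
tool_rot: [3.142, 0.0, 2.812]
force: [0.1, 0.1, -0.3]
opening: 84.7
grip_force: 0.0
```

move_arm(rows=[{"dx": -12,"dy": 51,"dz": 0,"ax": 0,"ay": 0,"az": 0,"claw": 85},{"dx": -12,"dy": 51,"dz": 0,"ax": 0,"ay": 0,"az": 0,"claw": 85},{"dx": -12,"dy": 51,"dz": 0,"ax": 0,"ay": 0,"az": 0,"claw": 85},{"dx": -12,"dy": 51,"dz": 0,"ax": 0,"ay": 0,"az": 0,"claw": 85},{"dx": -12,"dy": 51,"dz": 0,"ax": 0,"ay": 0,"az": 0,"claw": 85}])

```text
t: 3.28
eef_pos: [490.6, -141.2, 305.4]
tool_rot: [-3.141, 0.0, 2.812]
force: [0.4, -1.4, 0.2]
opening: 84.9
grip_force: 0.0
```

Run:
```python
from h import *
s=ctrl.get_state();print(s['t'],s['eef_pos'],s['tool_rot'],s['force'])
w=snap('wrist','w1');print((-w['R'].T@w['t']).round(1))
```

```text
3.275 [ 490.60097667 -141.19338064  305.35020014] [-3.14143544e+00  4.70676904e-04  2.81234616e+00] [ 0.37312588 -1.37372944  0.22308384]
[ 412.3 -114.7  433.9]
```

View pics/w1.png

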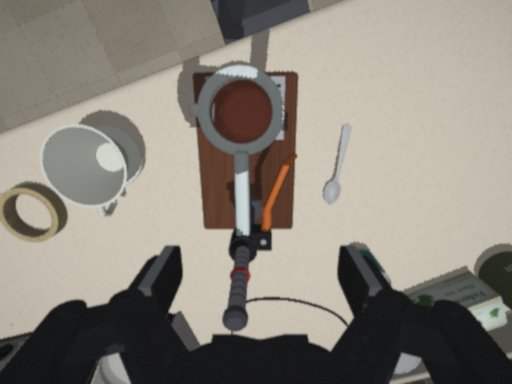

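The wrist view shows the arm running from (242,155) to (243,235), the lever at (280,185), the red ring at (240,273) and the post top at (235,318), all between the fingers. I'll refine the frame from this depth image.

Run:
```python
from h import *
d=dict(np.load('pics/w1.npz'));P=pts(d)
h=cv2.cvtColor(d['image'],cv2.COLOR_RGB2HSV).astype(int);H,S,V=[h[...,i] for i in range(3)]
v,u=np.mgrid[:384,:512]
a=(u>225)&(u<258)&(v>165)&(v<228)&(P[...,2]>136)&(P[...,2]<152)&(S<90)
X=P[a];print('arm',len(X),cv2.minAreaRect(X[:,:2].astype(np.float32)),np.median(X[:,2]))
b=(u>195)&(u<300)&(v>70)&(v<230)&(P[...,2]>8)&(P[...,2]<26)
r=cv2.minAreaRect(P[b][:,:2].astype(np.float32));print('base',r)
o=(u>255)&(u<300)&(v>150)&(v<235)&(H>4)&(H<20)&(S>170)&(P[...,2]>120)
print('lever',len(P[o]),cv2.minAreaRect(P[o][:,:2].astype(np.float32)),np.median(P[o][:,2]))
q=(u>222)&(u<256)&(v>255)&(v<290)&((H<=5)|(H>172))&(S>120)
print('ring',q.sum(),np.percentile(P[q],[5,50,95],axis=0).round(1).tolist(),v[q].min(),v[q].max())
s=(u>225)&(u<258)&(v>225)&(v<330)&(P[...,2]>150)&(P[...,2]<300)
for z in range(150,275,5):
    Y=P[s&(abs(P[...,2]-z)<2.5)]
    if len(Y): print(z,len(Y),Y.mean(0).round(1),Y.min(0).round(),Y.max(0).round())
```

```text
arm 884 ((504.9889831542969, -167.7769775390625), (15.905608177185059, 73.9261474609375), 71.43354797363281) 143.80773725328015
base ((486.24090576171875, -161.45736694335938), (150.0494384765625, 243.95263671875), 71.20288848876953)
lever 633 ((488.02691650390625, -120.45488739013672), (36.313175201416016, 147.4208221435547), 71.80945587158203) 142.08777483026398
ring 77 [[554.5, -193.9, 199.5], [557.8, -182.3, 201.5], [566.4, -178.6, 203.6]] 267 279
150 41 [ 553.5 -184.   151.6] [ 548. -204.  150.] [ 566. -171.  152.]
155 357 [ 560.9 -186.2  154. ] [ 548. -204.  153.] [ 581. -172.  157.]
160 31 [ 559.3 -185.3  159.8] [ 557. -193.  158.] [ 565. -180.  162.]
165 35 [ 558.8 -186.1  165.4] [ 556. -194.  163.] [ 565. -180.  167.]
170 28 [ 559.5 -184.9  170.2] [ 557. -194.  168.] [ 565. -180.  172.]
175 37 [ 559.1 -185.7  175. ] [ 557. -195.  173.] [ 566. -180.  177.]
180 40 [ 559.3 -185.2  180. ] [ 556. -193.  178.] [ 566. -180.  182.]
185 40 [ 559.9 -185.1  185.2] [ 556. -195.  183.] [ 568. -180.  187.]
190 41 [ 559.  -185.5  189.9] [ 557. -195.  188.] [ 565. -180.  192.]
195 13 [ 558.
[... 339 characters left out ...]
20 58 [ 559.4 -185.5  219.7] [ 557. -195.  218.] [ 566. -180.  222.]
225 65 [ 559.3 -185.4  225.4] [ 556. -195.  223.] [ 567. -180.  227.]
230 59 [ 559.5 -185.6  230.1] [ 557. -194.  228.] [ 567. -180.  232.]
235 65 [ 559.3 -185.3  235.1] [ 557. -194.  233.] [ 566. -180.  237.]
240 77 [ 559.5 -185.4  240.1] [ 556. -196.  238.] [ 567. -180.  242.]
245 71 [ 559.2 -185.5  245.1] [ 557. -195.  243.] [ 567. -180.  247.]
250 32 [ 558.6 -185.2  249. ] [ 555. -192.  248.] [ 564. -180.  252.]
255 92 [ 557.5 -183.6  255.2] [ 554. -192.  253.] [ 567. -178.  257.]
260 214 [ 560.3 -184.4  260.5] [ 554. -196.  258.] [ 573. -178.  262.]
265 167 [ 563.3 -187.2  263.3] [ 557. -194.  263.] [ 570. -180.  265.]
```

The arm is 16 mm wide with its top at 143.8 and the sleeve top is at 154. These match the sizes given, so the calibration is good. The ring's underside is at about 198.5, so the lift is about 44.5 mm. Now down around arm and lever.

move_arm(rows=[{"dx": 0,"dy": 0,"dz": 40,"ax": 0,"ay": 0,"az": 0,"claw": 85},{"dx": 0,"dy": 0,"dz": 40,"ax": 0,"ay": 0,"az": 0,"claw": 85},{"dx": 0,"dy": 0,"dz": 36,"ax": 0,"ay": 0,"az": 0,"claw": 85},{"dx": 0,"dy": 0,"dz": 30,"ax": 0,"ay": 0,"az": 0,"claw": 85},{"dx": 0,"dy": 0,"dz": 30,"ax": 0,"ay": 0,"az": 0,"claw": 85}])

```text
t: 3.95
eef_pos: [489.7, -142.8, 128.1]
tool_rot: [3.142, -0.0, 2.812]
force: [-0.4, 0.1, 0.4]
opening: 84.7
grip_force: 0.0
```

move_arm(rows=[{"dx": 0,"dy": -3,"dz": 0,"ax": 0,"ay": 0,"az": 0,"claw": 75},{"dx": 0,"dy": -3,"dz": 0,"ax": 0,"ay": 0,"az": 0,"claw": 65},{"dx": 0,"dy": 0,"dz": 0,"ax": 0,"ay": 0,"az": 0,"claw": 55},{"dx": 0,"dy": 0,"dz": 0,"ax": 0,"ay": 0,"az": 0,"claw": 50},{"dx": 0,"dy": 0,"dz": 0,"ax": 0,"ay": 0,"az": 0,"claw": 50}])

```text
t: 4.58
eef_pos: [489.2, -148.8, 130.8]
tool_rot: [3.142, 0.003, 2.816]
force: [1.7, 3.3, 2.8]
opening: 50.1
grip_force: 2.0
```

Run:
```python
from h import *
s=ctrl.get_state();print(s['t'],s['eef_pos'],s['tool_rot'],s['force'],s['opening'])
w=snap('wrist','w2')
```

```text
4.575 [ 489.1880096  -148.78726694  130.77043146] [3.14157043 0.00332773 2.81557145] [1.73017199 3.31972752 2.78938103] 50.058105331914184
```

View pics/w2.png

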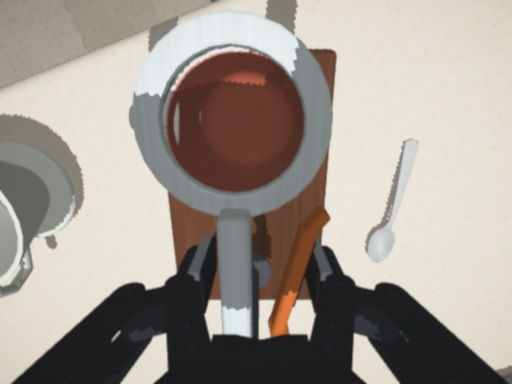

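The wrist view shows the arm at (235,260) and the lever at (300,265), both between the fingers. The finger on the arm's side still has a few mm of gap. Closing to 45 and centring.

move_arm(rows=[{"dx": 0,"dy": 1,"dz": 0,"ax": 0,"ay": 0,"az": 0,"claw": 47},{"dx": 0,"dy": 0.5,"dz": 0,"ax": 0,"ay": 0,"az": 0,"claw": 45},{"dx": 0,"dy": 0,"dz": 0,"ax": 0,"ay": 0,"az": 0,"claw": 45},{"dx": 0,"dy": 0,"dz": 0,"ax": 0,"ay": 0,"az": 0,"claw": 45}])

```text
t: 5.12
eef_pos: [488.8, -147.2, 129.5]
tool_rot: [3.142, 0.001, 2.816]
force: [3.9, 2.1, 2.8]
opening: 45.1
grip_force: 2.0
```

move_arm(rows=[{"dx": 0,"dy": 1,"dz": 0,"ax": 0,"ay": 0,"az": 0,"claw": 45},{"dx": 0,"dy": 0,"dz": 0,"ax": 0,"ay": 0,"az": 0,"claw": 45}])

```text
t: 5.38
eef_pos: [488.8, -146.8, 129.4]
tool_rot: [-3.14, 0.001, 2.816]
force: [3.8, -1.2, 1.7]
opening: 45.1
grip_force: 3.6
```

move_arm(rows=[{"dx": 0,"dy": 0.5,"dz": 0,"ax": 0,"ay": 0,"az": 0,"claw": 44.5},{"dx": 0,"dy": 0,"dz": 0,"ax": 0,"ay": 0,"az": 0,"claw": 44}])

```text
t: 5.62
eef_pos: [488.7, -147.1, 129.5]
tool_rot: [-3.138, 0.0, 2.816]
force: [0.8, -5.0, 1.5]
opening: 44.0
grip_force: 6.5
```

Both fingers now bear. Test lift.

move_arm(rows=[{"dx": 0,"dy": 0,"dz": -3,"ax": 0,"ay": 0,"az": 0,"claw": 44},{"dx": 0,"dy": 0,"dz": -3,"ax": 0,"ay": 0,"az": 0,"claw": 44},{"dx": 0,"dy": 0,"dz": -4,"ax": 0,"ay": 0,"az": 0,"claw": 44},{"dx": 0,"dy": 0,"dz": 0,"ax": 0,"ay": 0,"az": 0,"claw": 44}])

```text
t: 6.12
eef_pos: [488.7, -147.1, 138.8]
tool_rot: [-3.138, 0.0, 2.815]
force: [3.5, -6.8, -2.0]
opening: 44.4
grip_force: 6.5
```

```bash
cat >> h.py <<'E'
def sleeve(name='t'):
    # heights from side & wrist cameras, stand frame
    s=ctrl.get_state();print('t',round(s['t'],2),s['eef_pos'].round(1),s['force'].round(1),'grip',round(float(s['grip_force']),1),round(float(s['opening']),1))
    for c in('side','scene','wrist'):
        d=snap(c,name+c);P=pts(d);r=P-[564,-187.7,0];ex=np.array([.948,-.318]);ey=np.array([.318,.948])
        x=r[...,:2]@ex;y=r[...,:2]@ey;z=P[...,2];k=d['range_z']>0
        a=k&(x<-40)&(x>-145)&(abs(y)<6 )&(z>125)&(z<215)&(x>-105 if c!='wrist' else x<900)
        arm=k&(np.hypot(x+155,y)<46)&(np.hypot(x+155,y)>36)&(z>110)&(z<215)
        sl=k&(np.hypot(x,y)<16)&(np.hypot(x,y)>12)&(z>150)&(z<215)
        h=cv2.cvtColor(d['image'],cv2.COLOR_RGB2HSV).astype(int)
        red=k&(np.hypot(x,y)<14)&((h[...,0]<=5)|(h[...,0]>172))&(h[...,1]>110)&(z>170)
        for n,m in(('armtop',a),('dripring',arm),('sleeve',sl),('red',red)):
            if m.sum()>2: print(c,n,m.sum(),np.percentile(z[m],[5,50,80,95]).round(1))
E
python3 -c "
from h import *
sleeve('t1')"
```

```text
t 6.12 [ 488.7 -147.1  138.8] [ 3.5 -6.8 -2. ] grip 6.5 44.4
side armtop 65 [135.  151.6 153.7 208.2]
side dripring 282 [110.9 136.7 138.  139.7]
side sleeve 45 [151.5 161.  162.8 164. ]
side red 14 [195.2 199.3 201.2 202.3]
scene armtop 82 [152.3 155.6 205.6 213. ]
scene dripring 313 [111.2 138.2 140.1 143. ]
scene sleeve 4 [162.4 163.4 165.1 166.1]
scene red 3 [201.8 203.9 204.6 205. ]
wrist armtop 5498 [138.1 153.3 206.2 212.6]
wrist dripring 13265 [136.6 138.  138.7 139.6]
```

Lifts without slip: arm top +9.5, TCP +9.3. Continuing 28 mm.

move_arm(rows=[{"dx": 0,"dy": 0,"dz": -5,"ax": 0,"ay": 0,"az": 0,"claw": 44},{"dx": 0,"dy": 0,"dz": -5,"ax": 0,"ay": 0,"az": 0,"claw": 44},{"dx": 0,"dy": 0,"dz": -5,"ax": 0,"ay": 0,"az": 0,"claw": 44},{"dx": 0,"dy": 0,"dz": -5,"ax": 0,"ay": 0,"az": 0,"claw": 44},{"dx": 0,"dy": 0,"dz": -4,"ax": 0,"ay": 0,"az": 0,"claw": 44}])

```text
t: 6.9
eef_pos: [488.5, -147.1, 162.4]
tool_rot: [-3.138, 0.0, 2.815]
force: [3.6, -6.8, -3.6]
opening: 44.0
grip_force: 6.4
```

move_arm(rows=[{"dx": 0,"dy": 0,"dz": -2,"ax": 0,"ay": 0,"az": 0,"claw": 44},{"dx": 0,"dy": 0,"dz": -2,"ax": 0,"ay": 0,"az": 0,"claw": 44},{"dx": 0,"dy": 0,"dz": 0,"ax": 0,"ay": 0,"az": 0,"claw": 44}])

```text
t: 7.28
eef_pos: [488.5, -147.1, 166.5]
tool_rot: [-3.138, 0.0, 2.815]
force: [3.7, -6.8, -2.5]
opening: 44.2
grip_force: 6.4
```

```bash
python3 -c "
from h import *
sleeve('t2')
d=np.load('pics/t2side.npz')['image'];e=np.load('pics/t2scene.npz')['image']
cv2.imwrite('pics/c2.png',np.hstack([cv2.resize(d[180:240,270:330,::-1],(400,400),interpolation=0),cv2.resize(e[120:180,260:320,::-1],(400,400),interpolation=0)]))"
```

```text
t 7.28 [ 488.5 -147.1  166.5] [ 3.7 -6.8 -2.5] grip 6.4 44.2
side armtop 69 [160.4 178.8 180.3 181.6]
side dripring 278 [111.3 164.1 165.8 167.2]
side sleeve 92 [153.7 176.6 186.9 190. ]
side red 18 [189.8 198.9 200.2 201.5]
scene armtop 52 [171.1 181.4 182.6 183.9]
scene dripring 322 [111.3 166.1 168.  173.5]
scene sleeve 5 [174.9 186.5 189.4 191.7]
wrist armtop 3377 [165.2 180.5 181.  181.4]
wrist dripring 13629 [112.6 165.7 166.3 167.4]
```

View pics/c2.png

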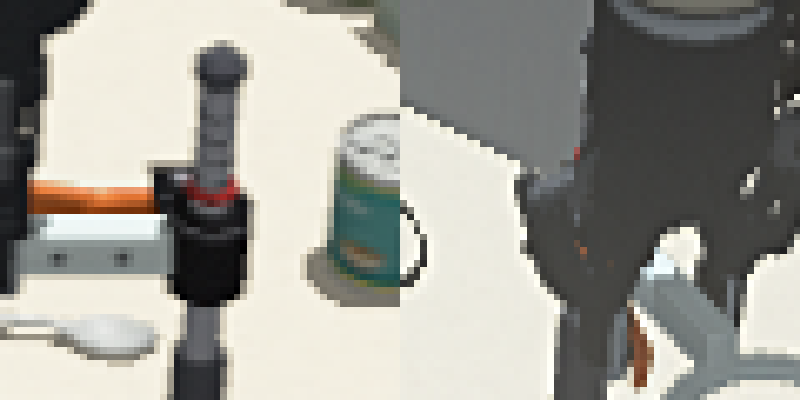

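The left crop (side view) shows the sleeve's top rim close below the red ring at (212,190), with the expected gap of about 7 mm partly hidden by the rim. I'll refine the ring height from its top face.

```bash
python3 -c "
from h import *
for f in('w1','s0','d0','t2side'):
    d=dict(np.load(f'pics/{f}.npz'));P=pts(d);h=cv2.cvtColor(d['image'],cv2.COLOR_RGB2HSV).astype(int)
    q=P-[564,-187.7,0];r=np.hypot(q[...,0],q[...,1])
    red=(r<15)&((h[...,0]<=8)|(h[...,0]>168))&(h[...,1]>90)&(P[...,2]>190)&(P[...,2]<212)
    o=np.argsort(P[red][:,2]);print(f,np.c_[P[red][o][:,2],r[red][o]].round(1)[::max(1,len(o)//22)].tolist())
    # centroid of red pixels vs projected model centroid
    v,u=np.nonzero(red);C=-d['R'].T@d['t'];
    ss=[]
    for z0 in np.arange(194,204,.25):
        m=np.zeros((384*8,512*8),np.uint8);t=np.linspace(0,2*np.pi,60)
        def pr(X):
            c=X@d['R'].T+d['t'];return np.c_[c[:,0]/c[:,2]*d['fx']+d['cx'],c[:,1]/c[:,2]*d['fy']+d['cy']]
        cyl=np.vstack([np.c_[564+10.5*np.cos(t),-187.7+10.5*np.sin(t),0*t+z] for z in(z0,z0+5)])
        post=np.vstack([np.c_[564+8*np.cos(t),-187.7+8*np.sin(t),0*t+z] for z in(z0+5,260)])
        for X,c in((cyl,1),(post,0)): cv2.fillConvexPoly(m,cv2.convexHull(((pr(X)+.5)*8).astype(np.int32)),c)
        ss.append((z0,np.nonzero(m)[0].mean()/8-.5,m.sum()/64))
    ss=np.array(ss);print(len(v),'area',ss[20,2],'vmean',v.mean(),'z0',np.interp(-v.mean(),-ss[:,1],ss[:,0]))
"
```

```text
w1 [[193.9, 6.5], [197.9, 8.8], [199.2, 9.3], [200.1, 8.8], [200.3, 10.0], [200.7, 9.1], [200.8, 9.5], [200.9, 9.3], [201.0, 7.8], [201.2, 8.9], [201.3, 9.0], [201.5, 10.0], [201.5, 9.5], [201.6, 8.7], [201.6, 9.0], [201.7, 8.9], [201.8, 7.8], [201.9, 7.8], [202.0, 8.9], [202.2, 8.5], [202.3, 8.1], [202.4, 8.6], [202.5, 8.5], [203.6, 7.5], [206.1, 7.7]]
98 area 143.046875 vmean 271.6326530612245 z0 203.75
s0 [[198.0, 8.8], [198.9, 7.5], [199.5, 10.0], [199.9, 8.2], [201.3, 10.4], [201.9, 9.8], [202.3, 9.3], [202.4, 8.2], [202.8, 8.4], [203.5, 9.3], [204.7, 10.8], [205.7, 9.5]]
12 area 17.296875 vmean 144.0 z0 198.87597604958157
d0 [[193.6, 4.9], [194.9, 8.3], [197.7, 7.6], [198.2, 7.0], [198.8, 11.7], [199.0, 9.6], [199.1, 10.7], [199.4, 10.8], [199.4, 8.2], [199.5, 6.9], [199.7, 5.2], [199.9, 8.7], [201.4, 11.4], [202.4, 9.0], [202.7, 9.2], [205.5, 10.2]]
16 area 21.546875 vmean 208.625 z0 195.71568032372278
t2side [[192.0, 11.2], [196.2, 11.0], [196.3, 9.6], [197.9, 7.9], [198.0, 6.4], [198.2, 11.0], [198.5, 7.3], [198.8, 9.4], [198.9, 4.4], [199.0, 12.0], [199.1, 7.8], [199.2, 8.4], [199.6, 6.4], [200.2, 7.6], [200.2, 11.1], [200.5, 11.8], [200.6, 10.4], [206.6, 11.2]]
18 area 21.546875 vmean 208.61111111111111 z0 195.7687658071105
```

The ring's underside is at about 197.5±1, so the gap is about 6.5 mm. I'll go up 4 mm, then creep while watching the force.

move_arm(rows=[{"dx": 0,"dy": 0,"dz": -2,"ax": 0,"ay": 0,"az": 0,"claw": 44},{"dx": 0,"dy": 0,"dz": -2,"ax": 0,"ay": 0,"az": 0,"claw": 44},{"dx": 0,"dy": 0,"dz": 0,"ax": 0,"ay": 0,"az": 0,"claw": 44},{"dx": 0,"dy": 0,"dz": 0,"ax": 0,"ay": 0,"az": 0,"claw": 44}])

```text
t: 7.92
eef_pos: [488.5, -147.0, 170.4]
tool_rot: [-3.138, 0.0, 2.815]
force: [3.7, -6.1, -2.5]
opening: 44.0
grip_force: 6.4
```

move_arm(rows=[{"dx": 0,"dy": 0,"dz": -0.5,"ax": 0,"ay": 0,"az": 0,"claw": 44},{"dx": 0,"dy": 0,"dz": 0,"ax": 0,"ay": 0,"az": 0,"claw": 44}])

```text
t: 8.18
eef_pos: [488.5, -147.1, 170.8]
tool_rot: [-3.138, 0.0, 2.815]
force: [3.4, -6.8, -3.4]
opening: 44.4
grip_force: 6.4
```

```bash
python3 -c "
from h import *
sleeve('t3')
d=np.load('pics/t3side.npz')['image'];e=np.load('pics/t3wrist.npz')['image']
cv2.imwrite('pics/c3.png',np.hstack([cv2.resize(d[190:230,280:320,::-1],(400,400),interpolation=0),cv2.resize(e[:,:,::-1],(400,300))[:, :] if 0 else cv2.copyMakeBorder(cv2.resize(e[:,:,::-1],(400,300)),0,100,0,0,0)]))"
```

```text
t 8.18 [ 488.5 -147.1  170.8] [ 3.4 -6.8 -3.4] grip 6.4 44.4
side armtop 63 [164.3 182.6 184.7 185.7]
side dripring 292 [111.1 168.3 169.9 171.3]
side sleeve 82 [155.7 180.1 193.2 195.2]
side red 23 [192.8 198.7 200.7 202.8]
scene armtop 54 [182.2 185.6 186.9 188.1]
scene dripring 312 [111.7 170.4 172.1 177.7]
scene sleeve 4 [190.3 195.1 196.5 196.8]
wrist armtop 3368 [169.7 184.8 185.3 185.8]
wrist dripring 13687 [112.4 170.1 170.7 171.7]
```

View pics/c3.png

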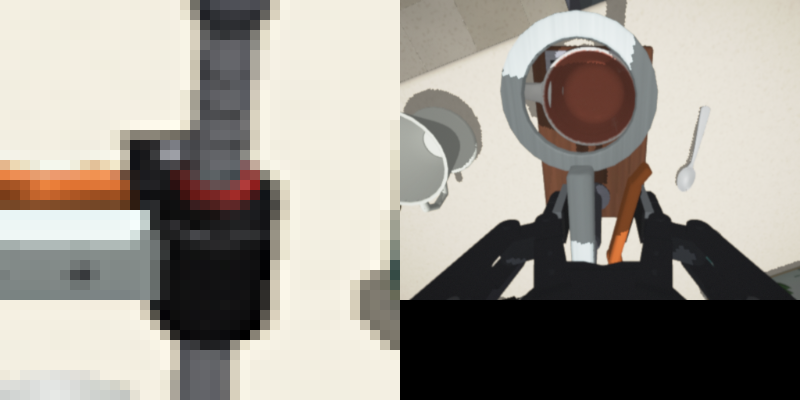

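The crops show the ring at (215,190) sitting almost on the sleeve's rim, with the mug and spoon undisturbed. The sleeve top is at about 195.3. Creeping on.

move_arm(rows=[{"dx": 0,"dy": 0,"dz": -0.5,"ax": 0,"ay": 0,"az": 0,"claw": 44},{"dx": 0,"dy": 0,"dz": 0,"ax": 0,"ay": 0,"az": 0,"claw": 44},{"dx": 0,"dy": 0,"dz": 0,"ax": 0,"ay": 0,"az": 0,"claw": 44}])

```text
t: 8.7
eef_pos: [488.5, -147.1, 171.3]
tool_rot: [-3.138, -0.0, 2.815]
force: [3.8, -7.5, -2.5]
opening: 44.1
grip_force: 6.4
```

move_arm(rows=[{"dx": 0,"dy": 0,"dz": -0.5,"ax": 0,"ay": 0,"az": 0,"claw": 44},{"dx": 0,"dy": 0,"dz": 0,"ax": 0,"ay": 0,"az": 0,"claw": 44},{"dx": 0,"dy": 0,"dz": 0,"ax": 0,"ay": 0,"az": 0,"claw": 44}])

```text
t: 9.07
eef_pos: [488.5, -147.1, 171.8]
tool_rot: [-3.138, 0.0, 2.815]
force: [3.9, -6.2, -2.8]
opening: 44.0
grip_force: 6.4
```

move_arm(rows=[{"dx": 0,"dy": 0,"dz": -0.5,"ax": 0,"ay": 0,"az": 0,"claw": 44},{"dx": 0,"dy": 0,"dz": 0,"ax": 0,"ay": 0,"az": 0,"claw": 44},{"dx": 0,"dy": 0,"dz": 0,"ax": 0,"ay": 0,"az": 0,"claw": 44}])

```text
t: 9.45
eef_pos: [488.5, -147.1, 172.3]
tool_rot: [-3.138, 0.0, 2.815]
force: [3.4, -6.8, -2.5]
opening: 44.2
grip_force: 6.4
```

```bash
python3 -c "
from h import *
sleeve('t4')
d=np.load('pics/t4side.npz');a=np.load('pics/d0.npz')
P=lambda f:pts(dict(np.load(f)))
for f in('d0','t2side','t3side','t4side'):
    D=np.load(f'pics/{f}.npz');im=D['image'].astype(int)
    red=np.clip(im[...,0]-im[...,1:].max(-1)-15,0,None)[195:216,296:308]
    print(f,'red centroid row',(red.sum(1)*np.arange(195,216)).sum()/red.sum(),red.sum())
    print(im[203:216,302].tolist())
"
```

```text
t 9.45 [ 488.5 -147.1  172.3] [ 3.4 -6.8 -2.5] grip 6.4 44.2
side armtop 64 [163.5 184.  186.  187.5]
side dripring 278 [111.3 169.9 171.3 172.9]
side sleeve 86 [158.6 181.8 193.9 196.2]
side red 24 [194.6 198.4 200.5 201.7]
scene armtop 48 [185.4 187.4 188.2 189.4]
scene dripring 317 [111.7 171.9 173.5 178.2]
scene sleeve 7 [173.6 190.9 195.3 197.8]
wrist armtop 3374 [171.3 186.3 186.9 187.3]
wrist dripring 13692 [112.4 171.6 172.2 173.1]
d0 red centroid row 208.45051837888784 1061
[[104, 105, 109], [82, 83, 86], [99, 101, 105], [102, 104, 109], [82, 87, 90], [96, 76, 78], [142, 39, 37], [100, 44, 43], [98, 98, 103], [101, 104, 109], [80, 81, 85], [96, 96, 101], [99, 100, 105]]
t2side red centroid row 208.50430292598966 1162
[[103, 104, 108], [83, 83, 86], [99, 100, 105], [103, 105, 110], [81, 86, 90], [96, 78, 79], [143, 41, 38], [103, 47, 46], [105, 105, 110], [52, 53, 56], [29, 28, 31], [25, 24, 24], [60, 60, 62]]
t3side red centroid row 208.47226502311247 1298
[[103, 104, 108], [81, 83, 86], [99, 100, 104], [103, 105, 109], [79, 85, 89], [97, 78, 79], [144, 42, 40], [98, 40, 39], [39, 28, 30], [28, 28, 29], [38, 38, 40], [41, 41, 42], [21, 21, 22]]
t4side red centroid row 208.45325355273 1337
[[104, 104, 108], [82, 83, 86], [99, 101, 105], [102, 104, 109], [81, 86, 89], [97, 78, 79], [146, 44, 42], [83, 21, 18], [34, 30, 31], [25, 26, 29], [61, 62, 64], [29, 28, 30], [17, 17, 17]]
```

The ring hasn't moved: its centroid in the side view is steady to 0.03 px at 0.31 px/mm. Creeping on with the same check.

move_arm(rows=[{"dx": 0,"dy": 0,"dz": -0.5,"ax": 0,"ay": 0,"az": 0,"claw": 44},{"dx": 0,"dy": 0,"dz": 0,"ax": 0,"ay": 0,"az": 0,"claw": 44},{"dx": 0,"dy": 0,"dz": 0,"ax": 0,"ay": 0,"az": 0,"claw": 44}])

```text
t: 9.98
eef_pos: [488.5, -147.1, 172.8]
tool_rot: [-3.138, 0.0, 2.815]
force: [4.2, -7.3, -1.9]
opening: 44.2
grip_force: 6.4
```

```bash
cat > ck.py <<'E'
from h import *
s=ctrl.get_state();D=ctrl.grab_frame('side');im=D['image'].astype(int)
red=np.clip(im[...,0]-im[...,1:].max(-1)-15,0,None)[195:216,296:308]
print(s['eef_pos'].round(2),s['force'].round(2),s['joint_torque'][1:3].round(2),'row',round((red.sum(1)*np.arange(195,216)).sum()/red.sum(),3),red.sum(),'top',red[:15].sum(1).tolist())
print(im[206:216,302,0].tolist())
E
python3 ck.py
```

```text
[ 488.54 -147.05  172.77] [ 4.25 -7.32 -1.86] [-29.3  -34.35] row 208.45 1340 top [0, 0, 0, 0, 0, 0, 0, 0, 0, 0, 0, 39, 205, 384, 538]
[103, 81, 96, 146, 84, 35, 25, 60, 29, 16]
```

move_arm(rows=[{"dx": 0,"dy": 0,"dz": -0.5,"ax": 0,"ay": 0,"az": 0,"claw": 44},{"dx": 0,"dy": 0,"dz": 0,"ax": 0,"ay": 0,"az": 0,"claw": 44},{"dx": 0,"dy": 0,"dz": 0,"ax": 0,"ay": 0,"az": 0,"claw": 44}])

```text
t: 10.4
eef_pos: [488.5, -147.1, 173.0]
tool_rot: [-3.138, 0.0, 2.815]
force: [4.7, -6.7, -3.8]
opening: 44.0
grip_force: 6.5
```

```bash
python3 ck.py
```

```text
[ 488.53 -147.05  172.97] [ 4.67 -6.72 -3.84] [-29.92 -34.74] row 208.442 1349 top [0, 0, 0, 0, 0, 0, 0, 0, 0, 0, 0, 43, 209, 382, 539]
[103, 81, 97, 146, 85, 36, 24, 60, 29, 17]
```

Contact: the TCP rose only 0.2 of 0.5 mm, Fz dropped and the ring hasn't moved. I'll unload slightly, then shut in small steps, moving the centre by half the closure and making up for the pads' forward swing (about 0.1 mm per mm).

move_arm(rows=[{"dx": 0,"dy": 0,"dz": 0.4,"ax": 0,"ay": 0,"az": 0,"claw": 44},{"dx": 0,"dy": -0.5,"dz": -0.1,"ax": 0,"ay": 0,"az": 0,"claw": 43},{"dx": 0,"dy": -0.5,"dz": -0.1,"ax": 0,"ay": 0,"az": 0,"claw": 42},{"dx": 0,"dy": 0,"dz": 0,"ax": 0,"ay": 0,"az": 0,"claw": 42},{"dx": 0,"dy": 0,"dz": 0,"ax": 0,"ay": 0,"az": 0,"claw": 42}])

```text
t: 11.08
eef_pos: [488.1, -147.9, 173.0]
tool_rot: [-3.138, -0.0, 2.816]
force: [3.3, -7.2, -2.4]
opening: 42.0
grip_force: 6.5
```

```bash
cat >> ck.py <<'E'
d=ctrl.grab_frame('wrist');P=pts(d);r=P-[564,-187.7,0]
x=r[...,:2]@np.array([.948,-.318]);y=r[...,:2]@np.array([.318,.948])
m=(abs(y)<6)&(x<-95)&(x>-106)&(P[...,2]>170);print('armtop',m.sum(),np.median(P[...,2][m]).round(2),'grip',s['grip_force'],s['opening'],s['t'])
E
python3 ck.py
```

```text
[ 488.12 -147.94  173.  ] [ 3.33 -7.16 -2.43] [-29.28 -34.48] row 208.458 1339 top [0, 0, 0, 0, 0, 0, 0, 0, 0, 0, 0, 37, 204, 384, 537]
[103, 81, 97, 146, 84, 35, 29, 61, 29, 17]
armtop 3114 242.29 grip 6.490566004067659 42.02134495585541 11.075
```

move_arm(rows=[{"dx": 0,"dy": -0.5,"dz": -0.1,"ax": 0,"ay": 0,"az": 0,"claw": 41},{"dx": 0,"dy": -0.5,"dz": -0.1,"ax": 0,"ay": 0,"az": 0,"claw": 40},{"dx": 0,"dy": 0,"dz": 0,"ax": 0,"ay": 0,"az": 0,"claw": 40},{"dx": 0,"dy": 0,"dz": 0,"ax": 0,"ay": 0,"az": 0,"claw": 40}])

```text
t: 11.68
eef_pos: [487.7, -148.9, 173.2]
tool_rot: [-3.138, -0.001, 2.816]
force: [2.4, -6.2, -3.0]
opening: 39.9
grip_force: 6.7
```

```bash
sed -i 's/(P\[...,2\]>170)/(P[...,2]>170)\&(P[...,2]<200)/' ck.py; python3 ck.py; python3 -c "
from h import *
for f in('t3wrist','t4wrist'):
    P=pts(dict(np.load(f'pics/{f}.npz')));r=P-[564,-187.7,0]
    x=r[...,:2]@np.array([.948,-.318]);y=r[...,:2]@np.array([.318,.948])
    m=(abs(y)<6)&(x<-95)&(x>-106)&(P[...,2]>170)&(P[...,2]<200);print(f,m.sum(),np.median(P[...,2][m]))"
```

```text
[ 487.65 -148.85  173.2 ] [ 2.39 -6.2  -3.04] [-29.16 -34.61] row 208.456 1345 top [0, 0, 0, 0, 0, 0, 0, 0, 0, 0, 0, 38, 205, 386, 538]
[103, 81, 97, 146, 83, 34, 28, 85, 38, 17]
armtop 513 186.74 grip 6.677237001713365 39.87046650561378 11.675
t3wrist 502 185.08153702004384
t4wrist 515 186.51993335690025
```

About 0.4 mm below the ring, and the ring hasn't moved. Continue into the braking range.

move_arm(rows=[{"dx": 0,"dy": 0,"dz": -0.2,"ax": 0,"ay": 0,"az": 0,"claw": 40},{"dx": 0,"dy": -0.5,"dz": -0.1,"ax": 0,"ay": 0,"az": 0,"claw": 39},{"dx": 0,"dy": -0.5,"dz": -0.1,"ax": 0,"ay": 0,"az": 0,"claw": 38},{"dx": 0,"dy": -0.5,"dz": -0.1,"ax": 0,"ay": 0,"az": 0,"claw": 37},{"dx": 0,"dy": -0.5,"dz": -0.1,"ax": 0,"ay": 0,"az": 0,"claw": 36}])

```text
t: 12.4
eef_pos: [486.9, -150.6, 173.6]
tool_rot: [-3.139, -0.001, 2.816]
force: [3.4, -5.1, -2.8]
opening: 36.2
grip_force: 9.9
```

```bash
python3 ck.py
```

```text
[ 486.92 -150.57  173.63] [ 3.35 -5.14 -2.79] [-29.35 -34.98] row 208.452 1342 top [0, 0, 0, 0, 0, 0, 0, 0, 0, 0, 0, 39, 206, 383, 538]
[103, 81, 96, 146, 82, 35, 28, 85, 37, 16]
armtop 510 186.75 grip 9.892327599227428 36.15585844854939 12.4
```

Holding level, with the ring unmoved. Squeeze shut.

move_arm(rows=[{"dx": 0,"dy": -0.5,"dz": -0.1,"ax": 0,"ay": 0,"az": 0,"claw": 35},{"dx": 0,"dy": -0.5,"dz": -0.1,"ax": 0,"ay": 0,"az": 0,"claw": 34},{"dx": 0,"dy": -0.5,"dz": -0.1,"ax": 0,"ay": 0,"az": 0,"claw": 33},{"dx": 0,"dy": -0.5,"dz": -0.1,"ax": 0,"ay": 0,"az": 0,"claw": 32},{"dx": 0,"dy": -0.5,"dz": 0,"ax": 0,"ay": 0,"az": 0,"claw": 31}], squeeze=30)

```text
t: 13.12
eef_pos: [486.0, -153.0, 174.2]
tool_rot: [-3.138, -0.001, 2.816]
force: [1.4, -4.3, -1.5]
opening: 31.1
grip_force: 2.1
```

```bash
python3 ck.py
```

```text
[ 486.02 -152.98  174.19] [ 1.36 -4.26 -1.47] [-28.66 -34.71] row 208.458 1339 top [0, 0, 0, 0, 0, 0, 0, 0, 0, 0, 0, 37, 206, 381, 537]
[103, 81, 96, 147, 83, 33, 26, 85, 38, 15]
armtop 503 186.77 grip 2.053949670915264 31.100418212424497 13.125
```

The grip force collapsed: the lever went past centre. Following it to 26 mm and holding the pinch.

move_arm(rows=[{"dx": 0,"dy": -0.8,"dz": -0.1,"ax": 0,"ay": 0,"az": 0,"claw": 29},{"dx": 0,"dy": -0.8,"dz": 0,"ax": 0,"ay": 0,"az": 0,"claw": 27.5},{"dx": 0,"dy": -0.8,"dz": 0,"ax": 0,"ay": 0,"az": 0,"claw": 26},{"dx": 0,"dy": 0,"dz": 0,"ax": 0,"ay": 0,"az": 0,"claw": 25},{"dx": 0,"dy": 0,"dz": 0,"ax": 0,"ay": 0,"az": 0,"claw": 24}])

```text
t: 13.85
eef_pos: [485.1, -155.6, 174.7]
tool_rot: [-3.137, -0.002, 2.816]
force: [-0.3, -7.4, -0.3]
opening: 25.1
grip_force: 29.4
```

```bash
python3 ck.py; python3 -c "
from h import *
a=snap('wrist','e1')['image'];b=snap('side','e2')['image'];s=ctrl.get_state();print(s['tool_rot'],s['force'])
cv2.imwrite('pics/e.png',np.hstack([cv2.resize(a[100:340,130:390,::-1],(433,400)),cv2.resize(b[180:260,215:285+30,::-1],(360,400)) [:,:]])) "
```

```text
[ 485.07 -155.65  174.67] [-0.28 -7.35 -0.29] [-28.07 -34.32] row 208.456 1343 top [0, 0, 0, 0, 0, 0, 0, 0, 0, 0, 0, 38, 205, 384, 539]
[103, 81, 97, 146, 83, 33, 30, 61, 28, 17]
armtop 505 186.7 grip 29.397825300693512 25.111039777626978 13.85
[-3.13731462e+00 -1.74070089e-03  2.81550678e+00] [ 0.70728452 -6.8402491  -0.77720877]
```

View pics/e.png

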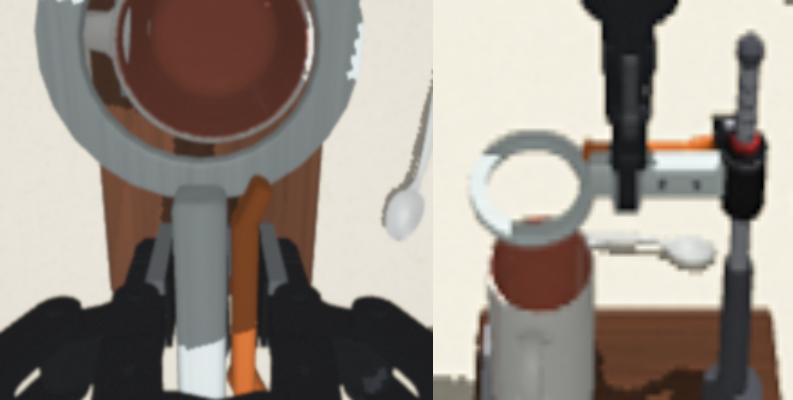

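The wrist crop shows the lever at (245,270) flat along the arm and pinched by the pads. The side crop shows the sleeve right under the unmoved red ring at (747,145), with the mug and spoon in place. The grip is 29 N and stable, so I'm handing in.

move_arm(rows=[{"dx": 0,"dy": 0,"dz": 0,"ax": 0,"ay": 0,"az": 0,"claw": 24},{"dx": 0,"dy": 0,"dz": 0,"ax": 0,"ay": 0,"az": 0,"claw": 24},{"dx": 0,"dy": 0,"dz": 0,"ax": 0,"ay": 0,"az": 0,"claw": 24}])

```text
t: 14.42
eef_pos: [485.1, -155.7, 174.6]
tool_rot: [-3.137, -0.002, 2.816]
force: [-0.5, -7.2, 0.2]
opening: 25.2
grip_force: 29.4
```

```bash
python3 ck.py; python3 -c "
from workcell import ctrl
print(ctrl.finish_job())"
```

```text
[ 485.06 -155.65  174.64] [-0.53 -7.25  0.16] [-28.08 -34.32] row 208.454 1338 top [0, 0, 0, 0, 0, 0, 0, 0, 0, 0, 0, 37, 206, 383, 536]
[103, 80, 97, 145, 82, 34, 30, 60, 29, 18]
armtop 509 186.71 grip 29.40653532743454 25.237436041326095 14.425
the job is handed in; nothing more can be done
None
```

I handed the job in at about 14.4 s: the sleeve is clamped about 0.4 mm below the red ring, the ring shows no measurable shift, and the lever is shut flat with arm and lever still pinched at 29 N; the mug and spoon look undisturbed in the last pictures, which don't show the dripper.

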